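Shut off the air at the optics bench

TASK

Shut off the red air valve in the service box on the bench: slide the box's cover by its bar all the way to the side away from the red-sleeved pipe, so that the red lever is laid bare, then push that lever with the fingertips right round to its stop, across its valve body, and move clear. Leave the cover slid aside, the grey valve's lever where it is, and do not lift or shift the lens, blower, screwdriver or ring lying around.

Things in the scene. Friction and masses are not known exactly. Their poses are not given: they have to be found in the camera images.
- box: Long low teal-grey air service box fixed on the bench, 170 x 420 mm in plan, walls 5 mm thick and 66 mm high, open on top. Origin: centre of its underside on the bench; its y axis runs along its length, x across it (away from the robot at yaw 0), z up. It holds two valve bays, centred at y = +60 and y = -60 mm; which bay has the red valve varies.
- cover (a joint): Slide of the box's flat aluminium cover along the box's y axis (m): 0 = centred, hiding both levers; +0.105 and -0.105 = its end stops, where it leaves the bay on the opposite side open. Starts within 0.01 of 0. Needs 2 to 5 N and stays where it is left. The plate is 170 mm (x) x 216 mm (y) x 6 mm, its upper face 72 mm above the bench, and cannot be lifted off.
- cover_bar (a point): Centre of the black upright bar on top of the cover, in the middle of the plate: 80 mm long across the box (x), 12 mm thick (y), 24 mm high, from 72 to 96 mm above the bench; this point is 84 mm above the bench. Push on its flat sides to slide the cover.
- red_valve: The red ball valve: brass body inside the box, its lever red; its pipe leaves through the box's far (+x) wall with a red sleeve (29 mm thick, 36 mm long, always in sight outside the box at x 90 to 126 mm, y +15 mm from this origin), in the same half of the box as the valve. Origin: centre of its bay, on the bench under it, axes parallel to the box's. The lever's pivot lies at x -15, y -30 mm from it.
- red_lever (a joint): Turn of the red lever (rad) about its upright pivot: 0 = fully open, the lever pointing along the box's +y axis, in line with the brass valve body; grows as the free end swings clockwise seen from above, away from the robot; 1.571 = shut against its stop, the lever pointing along the box's +x axis, across the valve body. Starts between 0 and 0.2. About 0.12 N m of friction; stays where it is left.
- red_pivot (a point): Pivot axis of the red lever, at half the lever's height, 43 mm above the bench.
- red_tip (a point): Free end of the red lever, half-way up the blade, 60 mm from the pivot. The blade is upright, 12 mm thick, from the pivot (hub 22 mm across) to 62 mm out; its underside is 30 mm and its top 56 mm above the bench (10 mm under the cover).
- grey_valve: The grey ball valve: brass body inside the box, its lever grey; its pipe leaves through the box's far (+x) wall with a grey sleeve (29 mm thick, 36 mm long, always in sight outside the box at x 90 to 126 mm, y +15 mm from this origin), in the same half of the box as the valve. Origin: centre of its bay, on the bench under it, axes parallel to the box's. The lever's pivot lies at x -15, y -30 mm from it.
- grey_lever (a joint): Turn of the grey lever (rad) about its upright pivot: 0 = fully open, the lever pointing along the box's +y axis, in line with the brass valve body; grows as the free end swings clockwise seen from above, away from the robot; 1.571 = shut against its stop, the lever pointing along the box's +x axis, across the valve body. Starts between 0 and 0.2. About 0.12 N m of friction; stays where it is left.
- grey_tip (a point): Free end of the grey lever, half-way up the blade, 60 mm from the pivot. The blade is upright, 12 mm thick, from the pivot (hub 22 mm across) to 62 mm out; its underside is 30 mm and its top 56 mm above the bench (10 mm under the cover).
- lens_mid (a point): Loose camera lens standing upright beside the box's +y end, black with a steel ring, 72 mm across, 103 mm high; point on its axis, 50 mm up.
- blower_mid (a point): Loose black rubber dust blower lying behind the box, bulb 56 mm thick, 140 mm long with its red nozzle; point at the bulb's centre, 29 mm up.
- driver: Loose screwdriver lying beside the box's -y end; origin at its underside.
- filter_ring: Loose dark steel filter ring, 54 mm across, 8 mm high, flat on the bench behind the box; origin at the centre of its underside.

How it is judged:
On the way, in this order (a step that is already met when the one before it is completed fails the run):
1. the cover is slid aside from the red valve while its lever is still open (horizontal distance between cover_bar and red_valve above 0.145 m and value of joint red_lever below 0.6 rad), for 0.2 s.
2. the red lever is pushed shut (value of joint red_lever above 1.45 rad), for 0.2 s.
At the end, for the whole second after the job is handed in: The red lever is turned to at least 1.45 rad (stop at 1.571) and at rest; the cover still lies aside (its bar at least 145 mm horizontally from the centre of the red bay, 165 mm at its stop); the grey lever's end is within 12 mm and every loose thing within 20 mm of where it started (horizontal distance between cover_bar and red_valve above 0.145 m and value of joint red_lever above 1.45 rad and distance of grey_tip from where it was at the start of the episode below 0.012 m and distance of each of lens_mid, blower_mid, driver, filter_ring from where it was at the start of the episode below 0.02 m and velocity of joint red_lever below 0.05 rad/s); the robot touches nothing.
It fails at once if the grey lever was turned (distance of grey_tip from where it was at the start of the episode above 0.012 m).
It fails at once if a loose thing beside the box was lifted, carried or shifted (distance of any of lens_mid, blower_mid, driver, filter_ring from where it was at the start of the episode above 0.02 m).
It also fails if it takes over 48 s, if anything falls off the work surface, if the arm or the gripper's body presses on something with over 40 N, if the wrist force passes 120 N, or if a joint passes its speed limit or range.

ROBOT

A 6-joint arm with a two-finger parallel gripper is mounted at the origin on the work surface. World frame = base frame: x ahead of the robot, y to its left, z up, the work surface at z = 0. Lengths are in m, angles in rad, forces in N, time in s.
With the tool pointing down it reaches from about 0.325 to 0.9 m from the base axis. Payload 6.1 kg.
Tool frame: the origin (TCP) lies midway between the tips of the shut fingers; the grasp point (between the pads) lies env.grip_depth behind it (env.grip_depth is the distance from the TCP to the grasp point, in m); y points along the fingers, z is the direction in which the jaws open and shut, and the axes are right-handed (so a half turn about y gives the same grasp; the last joint's range is limited). The gripper opens to 85 mm and grips with 20 to 120 N. Pads are 22 mm wide; open, the fingers measure 114 mm over their backs; the gripper's body (76 mm by 85 mm) begins 54 mm behind the grasp point. The pads swing forward as they close: fully open they stand 13 mm farther back than shut.
Start: joints at [1.162, 0.22, 1.526, -0, 1.395, -0.126], TCP at [0.174, 0.6, 0.193] pointing down, gripper open.
Joint ranges: [-2.98, 2.98], [-0.91, 2.08], [0.09, 2.57], [-1.24, 4.39], [0.2, 2.65], [-2.68, 2.68]. Speed limits (rad/s): [2.57, 2.57, 3.01, 3.14, 3.14, 3.14].

INTERFACE

Orientations are given as [roll, pitch, yaw] about the fixed x, y, z axes, in that order (R = Rz(yaw) Ry(pitch) Rx(roll)).
In Python, from cell import get_state, viewer, close_job, env gives the robot as it stands.
- The arm moves only by the tool play_rows, never from a script. Its argument "deltas" is a list of rows, each a list of 3 entries, a list of its own where there are three numbers: the opening, from 0 (shut) to 1 (fully open), then the shift along the tool's x, y, z in cm, then the turn about the tool's y in degrees. A call has 1 to 12 rows; each row is the pose to reach, as a shift and turn from the pose measured when the call began, along the tool's axes at that moment; what a row does not reach only later rows make up. A row lasts 1/12 s, in which the tool goes at most 41.7 mm and 7.16 degrees, less where a joint would pass 70% of its speed; a pose out of reach is approached as far as the arm can. A call with a gripper value outside its range is refused whole. The fingers move at their own pace and stop on an object; "grip_force" is the grip in N (left out, the last holds). Time passes only in rows, so rows that repeat a pose let the fingers close. It gives the time, the measured TCP pose, the force and the opening at its end, in the units of the state.
- get_state(): the state, without advancing time (a new reading comes with each control period).
- viewer.capture(name): name is "side" or "top" or "wrist"; returns (picture, depth): 384x512x3 uint8, blue, green, red; 384x512 float32, m along the optical axis (not along the pixel's ray), 0 where there is no reading.
- viewer.camera_params(name): a dict with "camera_matrix" (3x3 intrinsics, pixels), "R" (3x3) and "t" (3): a world point X has camera coordinates R X + t; the wrist camera has in their place "tool_from_camera" (4x4, takes a point from camera to tool coordinates, whose origin is the TCP and whose axes are the tool frame's). Camera axes: x right, y down, z forward; pixel columns grow to the right and rows downward; lengths in m; the calibration is good to about 2 mm. A picture is of the moment at which its call begins: read the wrist's pose just before it. camera_params takes no time and is no camera call.
- close_job(): hands the job in, once; it reports no verdict.
The state is a dict: "t": time; "joint_pos": joint angles; "qvel": joint speeds; "joint_torque": joint torques, N m; "tcp_pos": TCP position; "tool_rot": TCP orientation; "wrist_force": force on the tool from outside, world axes, zero at the start; "moment": the same for the moment, N m; "width": finger opening in m.
Only numpy, scipy, OpenCV 4.12 (cv2) and the standard library are available. Lean on these libraries where they do the work, as an engineer would, in place of code of your own. Each camera call takes 0.05 s, during which the arm holds its last target. There are 200 camera calls.

## Working session

There is one attempt and no reset: what is moved stays moved. The work goes in short steps, Python scripts to look and compute and a tool call to move; the robot and the scene stay as the last step left them, time stands still between calls to the robot, and variables do not carry over. Pictures are saved under pics/ and viewed, about 8 in all and at most 12, crops included, and the job is handed in when it is done.

Besides the shell and the picture viewer there is one more tool, called after "Request:" as name(argument=value, ...) on one line, values as JSON. play_rows: Moves the arm, as the interface text tells. Its arguments: {"type":"object","properties":{"deltas":{"type":"array"},"grip_force":{"type":"number"}},"required":["deltas"]}

```bash
mkdir -p pics; ls
cat > h.py <<'E'
import numpy as np, cv2
from cell import get_state, viewer, close_job, env
def snap(n,f):
    p,d=viewer.capture(n); cv2.imwrite(f'pics/{f}.png',p); np.save(f'pics/{f}.npy',d); return p,d
def w(n,d,u,v,z=None):
    c=viewer.camera_params(n);K=np.array(c['camera_matrix']);R=np.array(c['R']);t=np.array(c['t'])
    r=np.linalg.inv(K)@[u,v,1]
    if z is None:
        return R.T@(r*d[int(v),int(u)]-t)
    o=-R.T@t; q=R.T@r
    return o+q*(z-o[2])/q[2]
E
python3 - <<'E'
from h import *
a,_=snap('top','top0'); b,_=snap('side','side0')
s=get_state(); print(s, env.grip_depth)
for n in('top','side'): 
    c=viewer.camera_params(n); print(n,-np.array(c['R']).T@c['t'])
E
```

```text
pics
{'t': 0.1, 'joint_pos': array([ 1.16192357e+00,  2.21169132e-01,  1.52752005e+00,  2.32544775e-06,
        1.39466518e+00, -1.26098953e-01]), 'qvel': array([-8.57537948e-04, -1.70041808e-03, -3.25121359e-03, -2.41781094e-03,
       -4.96763125e-04,  4.69031279e-05]), 'joint_torque': array([ 9.99274889e-04, -4.98240495e+01, -3.90551984e+01, -6.08093910e-05,
        5.65037451e-03, -3.09106520e-05]), 'tcp_pos': array([0.17414468, 0.59961154, 0.19178277]), 'tool_rot': array([-1.57254376e+00,  2.23831882e-04, -2.82774412e-01]), 'wrist_force': array([ 0.53794248, -0.07226216, -1.37413067]), 'moment': array([ 0.0090081 ,  0.00206565, -0.0061525 ]), 'width': 0.08545644253638736} 0.0187
top [0.55211927 0.00836743 1.36226617]
side [0.39760838 0.48709499 0.72101856]
```

View pics/top0.png

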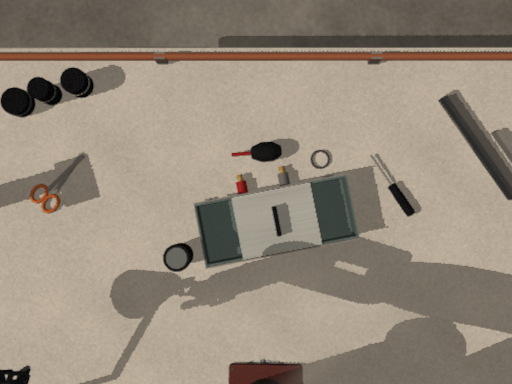

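View pics/side0.png

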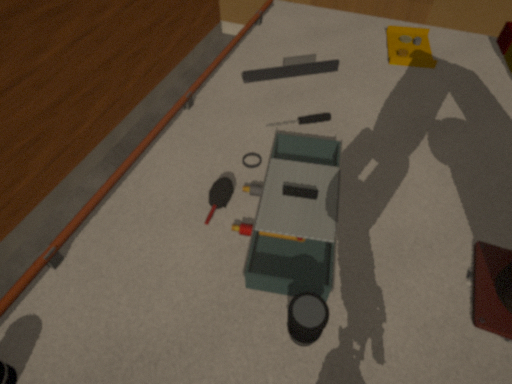

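The top view shows the box with corners near (196,203), (347,177), (357,238) and (207,265). The red sleeve is at (241,185), in the +y (left) half, so the cover goes to −y. The bar is at (277,221). In the side view the red sleeve is at (244,230) and the lens stands at (308,313). I'll measure from an enlarged crop.

Run:
```python
from h import *
a=cv2.imread('pics/top0.png')[160:280,165:365]; cv2.imwrite('pics/c1.png',cv2.resize(a,None,fx=4,fy=4,interpolation=cv2.INTER_CUBIC))
```

```text
(no output)
```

View pics/c1.png

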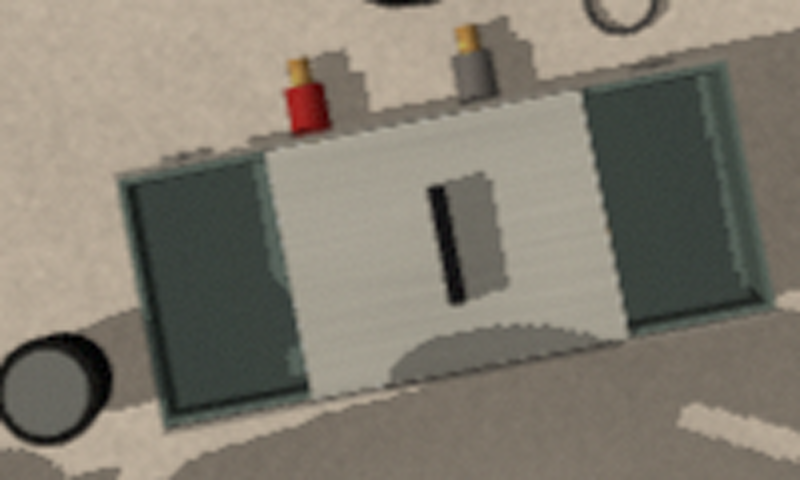

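The crop shows rim corners at (118,180), (728,64), (773,303) and (165,430), and the bar's top from (437,186) to (457,303). The red sleeve spans (287–328, 80–133).

Run:
```python
from h import *
d=np.load('pics/top0.npy'); ds=np.load('pics/side0.npy')
f=lambda u,v,z=None:w('top',d,165+(u+.5)/4-.5,160+(v+.5)/4-.5,z)
C=np.array([f(*p,.066) for p in[(118,180),(728,64),(773,303),(165,430)]]);print(C.round(3))
for i in range(4): print(np.linalg.norm(C[i]-C[(i+1)%4]))
c=C.mean(0); ex=(C[0]+C[1]-C[2]-C[3]); ey=(C[0]+C[3]-C[1]-C[2]); y1=np.arctan2(ex[1],ex[0]);y2=np.arctan2(-ey[0],ey[1])
print('centre',c,'yaw',y1,y2)
b=f(447,244,.096); print('bar',b,'depth',f(447,244), 'plate',f(380,244),f(437,186,.096),f(457,303,.096))
print('side bar',w('side',ds,300,189,.096),w('side',ds,300,189),'sleeve depth',f(307,107))
y=(y1+y2)/2;R=np.array([[np.cos(y),-np.sin(y)],[np.sin(y),np.cos(y)]])
L=lambda p:R.T@(np.array(p)[:2]-c[:2]);print('bar local',L(b),'sleeve',L(f(307,107)), 'lens',L(f(45,390)),f(45,390))
for n,p in dict(bar=(0,.0),pivot=(-.015,.03),tip0=(-.015,.09),tip1=(.045,.03)).items(): print(n,c[:2]+R@p)
for n,(u,v) in dict(ring=(320,158),blower=(266,151),drv=(402,199)).items(): print(n,L(w('top',d,u,v)),w('top',d,u,v))
```

```text
[[ 0.548  0.193  0.066]
 [ 0.628 -0.218  0.066]
 [ 0.468 -0.248  0.066]
 [ 0.379  0.16   0.066]]
0.4191333720339461
0.16310625774241413
0.41728251046313264
0.17139606294406978
centre [ 0.50577358 -0.02822188  0.066     ] yaw 0.19066936539219165 0.20337101681479208
bar [ 0.50692125 -0.02854741  0.096     ] depth [ 0.50693622 -0.02853518  0.0964193 ] plate [0.50576062 0.01567447 0.0719978 ] [ 0.54502082 -0.021802    0.096     ] [ 0.4682519  -0.03528032  0.096     ]
side bar [ 0.50492916 -0.02654157  0.096     ] [ 0.50456643 -0.02480554  0.09811249] sleeve depth [0.59907331 0.06729364 0.02718604]
bar local [ 0.00106175 -0.00054389] sleeve [0.11019176 0.07540445] lens [-0.04242287  0.2759643 ] [0.41015194 0.23409949 0.10595667]
bar [ 0.50577358 -0.02822188]
pivot [ 0.48519132 -0.00173847]
tip0 [0.47344644 0.05710078]
tip1 [0.54403058 0.01000641]
ring [ 0.14800325 -0.15825465] [ 0.68189163 -0.15444362 -0.001067  ]
blower [ 0.19108992 -0.00998518] [ 6.95121290e-01 -6.08411521e-04  5.52986445e-02]
drv [-0.00890451 -0.35484278] [ 0.56650112 -0.37794299  0.02459446]
```

Request:
play_rows(deltas=[[0,[2,0,-2],-2],[0,[5,0,-5],-5],[0,[8,0,-8],-8],[0,[11,0,-11],-11],[0,[14,0,-14],-14],[0,[17,0,-17],-17],[0,[20,0,-20],-20],[0,[23,0,-23],-23],[0,[26,0,-26],-26],[0,[29,0,-29],-27.5],[0,[31,0,-31],-27.5],[0,[32,0,-32],-27.5]])

```text
t: 1.1
tcp_pos: [0.3935, 0.1994, 0.1921]
tool_rot: [-1.574, 0.001, 0.194]
wrist_force: [-0.5, 0.3, -0.5]
width: 0.0001
```

```bash
cat >> h.py <<'E'
c0=np.array([.5058,-.0282]); yaw=.197
from scipy.spatial.transform import Rotation as Ro
def go(lx,ly,z,turn_to=yaw):
    "shift in tool axes (cm) and turn (deg) to box-local point"
    s=get_state(); T=Ro.from_euler('xyz',s['tool_rot']).as_matrix()
    B=Ro.from_euler('z',yaw).as_matrix()[:2,:2]
    tgt=np.r_[c0+B@[lx,ly],z]; print('local',(B.T@(s['tcp_pos'][:2]-c0)).round(4),'z',s['tcp_pos'][2].round(4),'yaw',s['tool_rot'].round(3),'w',s['width'],'F',s['wrist_force'].round(1),'t',s['t'])
    print('shift',(T.T@(tgt-s['tcp_pos'])*100).round(2),'turn',np.degrees(s['tool_rot'][2]-turn_to).round(1))
E
python3 -c "
from h import *
go(0,.05,.19);go(0,.05,.08)"
```

```text
local [-0.0656  0.2451] z 0.1921 yaw [-1.574e+00  1.000e-03  1.940e-01] w 7.79331534806682e-05 F [-0.5  0.3 -0.5] t 1.1
shift [  6.61   0.27 -19.49] turn -0.2
local [-0.0656  0.2451] z 0.1921 yaw [-1.574e+00  1.000e-03  1.940e-01] w 7.79331534806682e-05 F [-0.5  0.3 -0.5] t 1.1
shift [  6.62  11.27 -19.46] turn -0.2
```

Request:
play_rows(deltas=[[0,[1,0,-3],0],[0,[2,0,-6],0],[0,[3.2,0,-9.5],0],[0,[4.4,0,-13],0],[0,[5.5,0,-16.5],0],[0,[6.6,0.3,-19.5],0],[0,[6.6,3,-19.5],0],[0,[6.6,6,-19.5],0],[0,[6.6,8.5,-19.5],0],[0,[6.6,10,-19.5],0],[0,[6.6,10.8,-19.5],0],[0,[6.6,10.8,-19.5],0]])

```text
t: 2.1
tcp_pos: [0.4939, 0.0206, 0.0823]
tool_rot: [-1.572, 0.005, 0.194]
wrist_force: [0.0, -0.0, 0.5]
width: -0.0002
```

```bash
python3 -c "
from h import *
go(0,-.084,.082); snap('side','side1')
cv2.imwrite('pics/s1.png',cv2.resize(cv2.imread('pics/side1.png')[110:320,180:400],None,fx=2.5,fy=2.5))"
```

```text
local [-0.0021  0.0502] z 0.0823 yaw [-1.572  0.005  0.194] w -0.00015115111397505162 F [ 0.  -0.   0.5] t 2.1
shift [  0.25   0.05 -13.42] turn -0.2
```

View pics/s1.png

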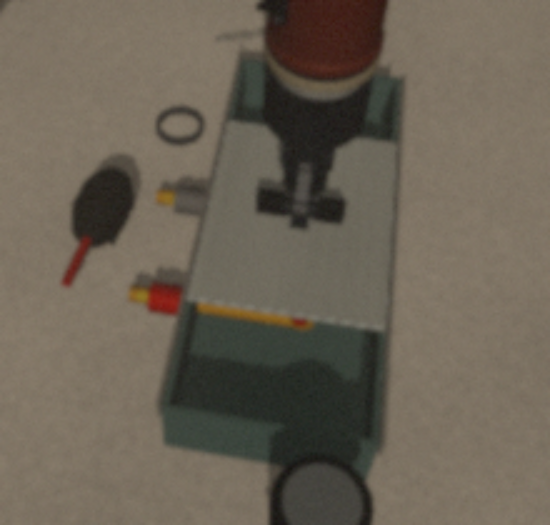

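The side crop shows the shut fingers (300,215) on the red-valve side of the bar, centred on it. The red lever's end just shows under the cover edge (300,322). Next I push the cover toward −y.

Request:
play_rows(deltas=[[0,[0.2,0,-1],0],[0,[0.2,0,-2],0],[0,[0.2,0,-2.8],0],[0,[0.2,0,-3.5],0],[0,[0.2,0,-4.3],0],[0,[0.2,0,-5.1],0],[0,[0.2,0,-6],0],[0,[0.2,0,-7],0],[0,[0.2,0,-8],0],[0,[0.2,0,-9],0],[0,[0.2,0,-10],0],[0,[0.2,0,-10.5],0]])

```text
t: 3.15
tcp_pos: [0.5177, -0.0837, 0.0843]
tool_rot: [-1.574, 0.002, 0.193]
wrist_force: [-0.1, -0.6, 0.5]
width: -0.0001
```

Request:
play_rows(deltas=[[0,[0,0,-0.5],0],[0,[0,0,-1],0],[0,[0,0,-1.5],0],[0,[0,0,-1.9],0],[0,[0,0,-2.2],0],[0,[0,0,-2.4],0]])

```text
t: 3.65
tcp_pos: [0.5224, -0.1075, 0.0844]
tool_rot: [-1.574, 0.002, 0.193]
wrist_force: [-0.2, -0.3, -0.4]
width: -0.0001
```

```bash
python3 -c "
from h import *
go(0,-.086,.082)"
```

```text
local [ 0.0008 -0.081 ] z 0.0844 yaw [-1.574  0.002  0.193] w -0.00010120679235200304 F [-0.2 -0.3 -0.4] t 3.65
shift [-0.08  0.24 -0.5 ] turn -0.2
```

Request:
play_rows(deltas=[[0,[0,0.2,-0.3],0],[0,[0,0.2,-0.6],0],[0,[0,0.2,-0.6],0]])

```text
t: 3.9
tcp_pos: [0.5235, -0.1137, 0.0822]
tool_rot: [-1.574, 0.003, 0.193]
wrist_force: [0.8, -1.2, -0.3]
width: -0.0003
```

```bash
python3 -c "
from h import *
go(0,-.086,.082); snap('side','side2')
cv2.imwrite('pics/s2.png',cv2.resize(cv2.imread('pics/side2.png')[110:320,180:400],None,fx=2.5,fy=2.5,interpolation=cv2.INTER_CUBIC))"
```

```text
local [ 0.0007 -0.0873] z 0.0822 yaw [-1.574  0.003  0.193] w -0.0003411093633876018 F [ 0.8 -1.2 -0.3] t 3.9
shift [-0.07  0.02  0.13] turn -0.2
```

View pics/s2.png

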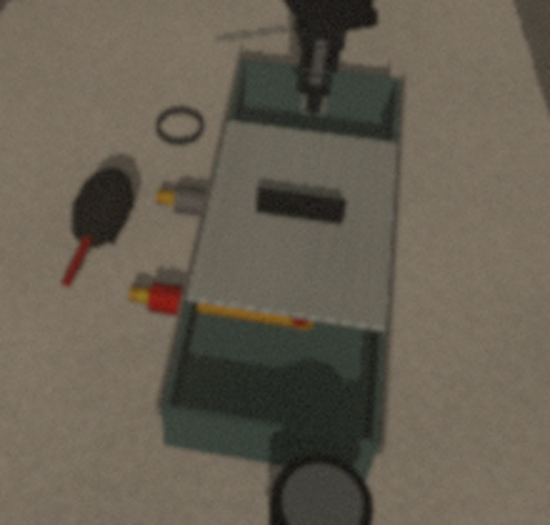

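The cover has not moved. The bar is still at (300,202), and the fingertips have passed over it to (313,105). I'll check the true height of the tip against the depth image.

```bash
python3 -c "
from h import *
for f,pts in (('side1',[(300,222),(300,212),(300,200),(300,190),(270,205)]),('side2',[(313,108),(313,100),(316,90),(320,75),(300,190)])):
  d=np.load(f'pics/{f}.npy')
  for x,y in pts: print(f,(x,y),w('side',d,180+x/2.5,110+y/2.5).round(3))
s=get_state();print(s['tcp_pos'],s['joint_pos'])
c=viewer.camera_params('side');K=np.array(c['camera_matrix'])
for p in (s['tcp_pos'],[.4939,.0206,.0823]):
  q=K@(np.array(c['R'])@p+c['t']);q=q/q[2];print('proj crop',(q[:2]-[180,110])*2.5)
d=np.load('pics/side2.npy'); print(d[140:165:3,296:320:3].round(3))
p,d=snap('wrist','wr2'); print(viewer.camera_params('wrist'))
"
```

```text
side1 (300, 222) [0.489 0.035 0.141]
side1 (300, 212) [0.481 0.081 0.211]
side1 (300, 200) [0.483 0.075 0.217]
side1 (300, 190) [0.486 0.069 0.22 ]
side1 (270, 205) [ 0.529 -0.016  0.086]
side2 (313, 108) [ 0.52  -0.101  0.134]
side2 (313, 100) [ 0.521 -0.101  0.144]
side2 (316, 90) [ 0.513 -0.071  0.186]
side2 (320, 75) [ 0.509 -0.059  0.216]
side2 (300, 190) [ 0.512 -0.054  0.073]
[ 0.52350981 -0.11347051  0.0822622 ] [-0.35813161  0.11765251  1.86069348 -0.00399947  1.1640987  -2.12057751]
proj crop [307.82994715 137.17913702]
proj crop [294.22379945 249.46795364]
[[0.976 0.974 0.742 0.74  0.738 0.738 0.964 0.964]
 [0.984 0.983 0.742 0.737 0.739 0.739 0.97  0.97 ]
 [0.992 0.991 0.788 0.786 0.767 0.789 0.978 0.978]
 [0.998 0.997 0.821 0.817 0.816 0.988 0.987 0.986]
 [1.007 1.008 0.829 0.826 0.835 0.999 0.998 0.994]
 [1.007 1.002 1.003 1.007 1.002 1.004 1.005 1.002]
 [0.997 0.996 0.994 0.997 0.998 0.999 0.998 0.996]
 [0.892 0.992 0.991 0.99  0.988 0.993 0.989 0.992]
 [0.889 0.89  0.892 0.89  0.889 0.89  0.892 0.889]]
{'camera_matrix': array([[298.90675722,   0.        , 252.84879436],
       [  0.        , 298.90675722, 188.43031068],
       [  0.        ,   0.        ,   1.        ]]), 'tool_from_camera': array([[ 4.82568886e-04,  9.53962600e-01,  2.99925200e-01,
        -7.69844265e-02],
       [-4.38491242e-04, -2.99925004e-01,  9.53962683e-01,
        -1.82133703e-01],
       [ 9.99999787e-01, -5.91867283e-04,  2.73569770e-04,
        -3.80823342e-04],
       [ 0.00000000e+00,  0.00000000e+00,  0.00000000e+00,
         1.00000000e+00]])}
```

View pics/wr2.png

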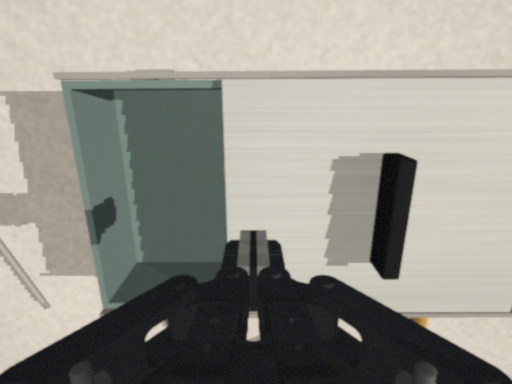

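```bash
python3 -c "
from h import *
d=np.load('pics/wr2.npy');s=get_state()
c=viewer.camera_params('wrist');K=np.array(c['camera_matrix']);M=np.array(c['tool_from_camera']);T=Ro.from_euler('xyz',s['tool_rot']).as_matrix()
for n,(u,v) in dict(plate=(300,120),bar=(402,158),bar2=(392,270),bench=(300,20),tip=(247,234),tip2=(260,234),tip3=(247,245),tip4=(253,262),f5=(253,300)).items():
  q=np.linalg.inv(K)@[u,v,1]*d[v,u]; p=M[:3,:3]@q+M[:3,3]; print(n,d[v,u],'tool',p.round(4),'world',(T@p+s['tcp_pos']).round(4))
"
```

```text
plate 0.18752564 tool [-0.0617  0.0096  0.0293] world [ 0.4574 -0.0965  0.0728]
bar 0.173782 tool [-0.0417 -0.0111  0.0864] world [ 0.466  -0.0365  0.0933]
bar2 0.19085057 tool [ 0.03   -0.0157  0.0885] world [ 0.536  -0.0207  0.0977]
bench 0.2344851 tool [-0.1327  0.0812  0.0368] world [ 0.3861 -0.103   0.0014]
tip 0.14785182 tool [-0.0111 -0.0478 -0.0032] world [ 0.5133 -0.1185  0.1302]
tip2 0.14751004 tool [-0.0113 -0.0482  0.0032] world [ 0.5119 -0.1123  0.1305]
tip3 0.13663775 tool [-0.0113 -0.0595 -0.003 ] world [ 0.5131 -0.1183  0.1419]
tip4 0.12228584 tool [-0.0116 -0.0745 -0.0003] world [ 0.5124 -0.1156  0.1569]
f5 0.1245599 tool [ 0.0047 -0.0773 -0.0003] world [ 0.5284 -0.1125  0.1596]
```

```bash
python3 -c "
from h import *
d=np.load('pics/wr2.npy');s=get_state()
c=viewer.camera_params('wrist');K=np.array(c['camera_matrix']);M=np.array(c['tool_from_camera'])
print(d[215:245:2,[246,253,260]].round(3).tolist())
def f(u,v): return (M[:3,:3]@(np.linalg.inv(K)@[u,v,1]*d[v,u])+M[:3,3]).round(4)
for u,v in [(247,231),(247,232),(233,243),(233,250),(272,243),(226,250),(280,250),(185,285),(324,285),(100,340),(60,375),(440,375)]: print((u,v),d[v,u],f(u,v))
ds=np.load('pics/side2.npy')
c=viewer.camera_params('side');K=np.array(c['camera_matrix']);R=np.array(c['R']);t=np.array(c['t'])
T=Ro.from_euler('xyz',s['tool_rot']).as_matrix()
for r in range(146,160):
  u=np.arange(290,322); m=ds[r,u]<.93
  if m.any():
    P=[(T.T@(w('side',ds,x,r)-s['tcp_pos'])).round(3).tolist() for x in (u[m][0],int(u[m].mean()),u[m][-1])]; print(r,u[m][0],u[m][-1],P)
"
```

```text
[[0.2070000022649765, 0.20600000023841858, 0.20600000023841858], [0.20600000023841858, 0.20800000429153442, 0.20800000429153442], [0.2070000022649765, 0.2070000022649765, 0.2070000022649765], [0.2070000022649765, 0.20800000429153442, 0.2070000022649765], [0.20800000429153442, 0.20800000429153442, 0.20900000631809235], [0.20900000631809235, 0.2070000022649765, 0.20800000429153442], [0.20900000631809235, 0.20999999344348907, 0.20900000631809235], [0.20999999344348907, 0.20999999344348907, 0.20900000631809235], [0.15199999511241913, 0.15000000596046448, 0.15000000596046448], [0.14800000190734863, 0.14900000393390656, 0.14900000393390656], [0.1469999998807907, 0.1459999978542328, 0.14499999582767487], [0.1459999978542328, 0.14399999380111694, 0.14399999380111694], [0.14100000262260437, 0.1420000046491623, 0.14100000262260437], [0.14100000262260437, 0.14000000059604645, 0.14000000059604645], [0.13699999451637268, 0.1379999965429306, 0.13899999856948853]]
(247, 231) 0.1498949 [-0.0117 -0.0455 -0.0033]
(247, 232) 0.14992313 [-0.0112 -0.0457 -0.0033]
(233, 243) 0.145648 [-0.0079 -0.0512 -0.0
[... 663 characters left out ...]
[-0.008, -0.063, 0.005]]
149 301 309 [[0.01, -0.056, 0.004], [0.0, -0.067, 0.014], [-0.009, -0.06, 0.005]]
150 300 309 [[0.012, -0.053, 0.005], [0.002, -0.062, 0.012], [-0.009, -0.056, 0.004]]
151 300 309 [[0.011, -0.051, 0.006], [0.002, -0.057, 0.011], [-0.009, -0.055, 0.007]]
152 300 309 [[0.011, -0.046, 0.004], [0.002, -0.053, 0.01], [-0.01, -0.052, 0.006]]
153 300 309 [[0.011, -0.044, 0.005], [0.001, -0.054, 0.013], [-0.01, -0.048, 0.006]]
154 301 309 [[0.008, -0.041, 0.006], [-0.001, -0.047, 0.009], [-0.01, -0.044, 0.004]]
155 307 307 [[-0.006, -0.04, 0.005], [-0.006, -0.04, 0.005], [-0.006, -0.04, 0.005]]
159 312 312 [[-0.01, -0.64, 0.612], [-0.01, -0.64, 0.612], [-0.01, -0.64, 0.612]]
```

Both cameras put the real fingertips about 43 mm short of the reported TCP, so they passed over the bar and nothing was touched. I'll allow for that offset, go back over the bar, and descend further.

```bash
sed -i 's/tgt=np.r_\[c0+B@\[lx,ly\],z\]/tgt=np.r_[c0+B@[lx,ly],z-.043]/; s/.z.,s\[.tcp_pos.\]\[2\].round(4)/"tip z",(s["tcp_pos"][2]+.043).round(4)/' h.py; python3 -c "
from h import *
go(0,.05,.080)"
```

```text
local [ 0.0007 -0.087 ] tip z 0.1253 yaw [-1.574  0.003  0.193] w 0.00015381133292459437 F [-0.4 -0.5 -0. ] t 4.0
shift [-0.11  4.5  13.71] turn -0.2
```

Request:
play_rows(deltas=[[0,[-0.1,0,2],0],[0,[-0.1,0,5],0],[0,[-0.1,0,8],0],[0,[-0.1,0,11],0],[0,[-0.1,0,13],0],[0,[-0.1,0,13.7],0],[0,[-0.1,1.5,13.7],0],[0,[-0.1,3,13.7],0],[0,[-0.1,4,13.7],0],[0,[-0.1,4.3,13.7],0],[0,[-0.1,4.3,13.7],0]])

```text
t: 4.92
tcp_pos: [0.4953, 0.0205, 0.0379]
tool_rot: [-1.573, 0.005, 0.193]
wrist_force: [-1.5, -0.2, -0.7]
width: 0.0
```

Request:
play_rows(deltas=[[0,[0,0,-1],0],[0,[0,0,-2],0],[0,[0,0,-2.8],0],[0,[0,0,-3.5],0],[0,[0,0,-4.3],0],[0,[0,0,-5.1],0],[0,[0,0,-5.1],0]])

```text
t: 5.5
tcp_pos: [0.5058, -0.0315, 0.0385]
tool_rot: [-1.574, 0.004, 0.192]
wrist_force: [-0.4, 0.2, -0.0]
width: 0.0
```

```bash
python3 -c "
from h import *
go(0,-.09,.080)"
```

```text
local [-0.0006 -0.0032] tip z 0.0815 yaw [-1.574  0.004  0.192] w 1.6901994284169536e-06 F [-0.4  0.2 -0. ] t 5.5
shift [ 0.11  0.18 -8.68] turn -0.3
```

```bash
python3 -c "
from h import *
snap('wrist','wr3');p,_=snap('side','side3')
cv2.imwrite('pics/m3.png',np.hstack([cv2.resize(cv2.imread('pics/wr3.png'),(400,300)),cv2.resize(p[110:290,190:400],(350,300))]))"
```

```text
(no output)
```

View pics/m3.png

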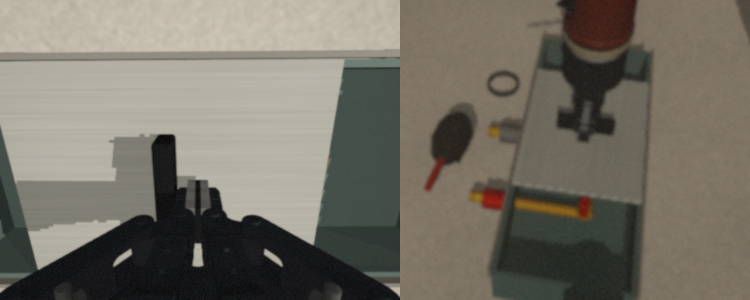

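The bar is now pushed from its +y side, and the cover edge has moved back to expose more of the red bay. I'll keep pushing.

Request:
play_rows(deltas=[[0,[0.1,0,-0.8],0],[0,[0.1,0,-1.6],0],[0,[0.1,0,-2.4],0],[0,[0.1,0,-3.2],0],[0,[0.1,0,-4],0],[0,[0.1,0,-4.8],0],[0,[0.1,0,-5.6],0],[0,[0.1,0,-6.3],0],[0,[0.1,0,-6.8],0],[0,[0.1,0,-7.3],0],[0,[0.1,0,-7.7],0],[0,[0.1,0,-8],0]])

```text
t: 6.6
tcp_pos: [0.5213, -0.1092, 0.0382]
tool_rot: [-1.574, 0.005, 0.192]
wrist_force: [-0.4, 1.9, -1.9]
width: 0.0
```

Request:
play_rows(deltas=[[0,[0,0,-0.2],0],[0,[0,0,-0.4],0],[0,[0,0,-0.6],0]])

```text
t: 6.85
tcp_pos: [0.5212, -0.1094, 0.0382]
tool_rot: [-1.563, 0.006, 0.191]
wrist_force: [-5.6, 30.3, 10.7]
width: -0.0001
```

```bash
python3 -c "
from h import *
go(0,-.09,.080);d=snap('wrist','wr4')[1];s=get_state();p,ds=snap('side','side4')
# cover edge in local from side depth: scan plate points
B=Ro.from_euler('z',yaw).as_matrix()[:2,:2]
P=np.array([w('side',ds,u,v) for u in range(255,345,2) for v in range(130,280)]);m=abs(P[:,2]-.072)<.004;L=(P[:,:2]-c0)@B
for lo,hi in((-.06,-.04),(-.03,0),(.03,.06)):
  k=m&(L[:,0]>lo)&(L[:,0]<hi)&(abs(L[:,1])<.18);print(np.percentile(L[k,1],[0,1,50,99,100]))
"
```

```text
local [-0.0007 -0.0826] tip z 0.0812 yaw [-1.563  0.006  0.191] w -0.0001098296711732562 F [-5.6 30.3 10.7] t 6.85
shift [ 0.08  0.11 -0.74] turn -0.3Traceback (most recent call last):
  File "<string>", line 6, in <module>
    P=np.array([w('side',ds,u,v) for u in range(255,345,2) for v in range(130,280)]);m=abs(P[:,2]-.072)<.004;L=(P[:,:2]-c0)@B
                ~^^^^^^^^^^^^^^^
  File "h.py", line 6, in w
    c=viewer.camera_params(n);K=np.array(c['camera_matrix']);R=np.array(c['R']);t=np.array(c['t'])
ValueError: time passes only in moves, steps and waits
```

The cover has hit its stop: 30 N reaction and no further motion. I'll back off, lift, and move over the red bay on the near side of the lever.

Request:
play_rows(deltas=[[0,[0,0,1],0],[0,[0,0,2],0],[0,[-0.5,-2,3],0],[0,[-1,-5,4],0],[0,[-2,-7,6],0],[0,[-3,-7,9],0],[0,[-4,-7,12],0],[0,[-5,-7,14],0],[0,[-5.5,-7,15.8],0],[0,[-5.5,-7,15.8],0]])

```text
t: 7.78
tcp_pos: [0.4368, 0.0369, 0.1102]
tool_rot: [-1.564, 0.005, 0.194]
wrist_force: [1.3, -0.3, -0.1]
width: 0.0001
```

```bash
python3 -c "
from h import *
go(-.055,.08,.12);snap('wrist','wr5');p,ds=snap('side','side5');snap('top','top5')
cv2.imwrite('pics/m5.png',np.hstack([cv2.resize(cv2.imread('pics/wr5.png'),(400,300)),cv2.resize(p[110:290,190:400],(350,300))]))
"
```

```text
local [-0.0549  0.0773] tip z 0.1532 yaw [-1.564  0.005  0.194] w 7.921211056252124e-05 F [ 1.3 -0.3 -0.1] t 7.7833
shift [0.01 3.32 0.25] turn -0.2
```

View pics/m5.png

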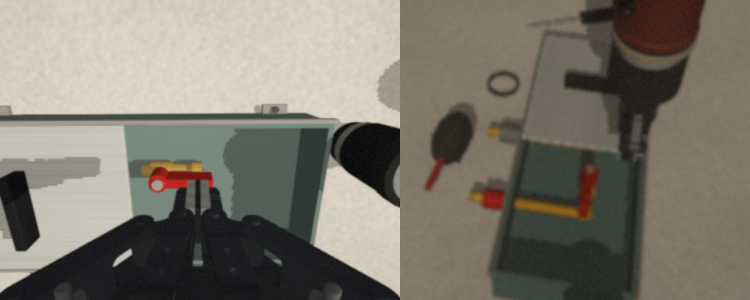

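The wrist view shows the red lever bare, hub at (157,183) and end at (212,182), pointing along +y. The cover edge at (125,130) is clear of it. I'll check the lever's coordinates.

```bash
python3 -c "
from h import *
d=np.load('pics/wr5.npy');s=get_state();im=cv2.imread('pics/wr5.png').astype(int)
c=viewer.camera_params('wrist');K=np.array(c['camera_matrix']);M=np.array(c['tool_from_camera']);T=Ro.from_euler('xyz',s['tool_rot']).as_matrix()
B=Ro.from_euler('z',yaw).as_matrix()[:2,:2]
v,u=np.where((im[...,2]>110)&(im[...,1]<50)&(im[...,0]<60)&(d>0))
P=((np.linalg.inv(K)@np.c_[u,v,u*0+1].T)*d[v,u]).T@M[:3,:3].T+M[:3,3]; W=P@T.T+s['tcp_pos']
L=np.c_[(W[:,:2]-c0)@B,W[:,2]];k=(L[:,2]>.05)&(L[:,2]<.062);print(len(u),k.sum())
for y in np.arange(.015,.1,.008):
  q=L[k&(abs(L[:,1]-y)<.004)]; print(y.round(3),len(q),q.min(0).round(4) if len(q) else '',q.max(0).round(4) if len(q) else '')
"
```

```text
1009 675
0.015 0  
0.023 57 [-0.0245  0.0204  0.0544] [-0.0092  0.0265  0.0586]
0.031 74 [-0.0258  0.027   0.0503] [-0.0065  0.0349  0.0588]
0.039 131 [-0.0243  0.035   0.0504] [-0.007   0.043   0.0591]
0.047 129 [-0.0207  0.0431  0.0507] [-0.0097  0.051   0.0588]
0.055 131 [-0.0205  0.051   0.0501] [-0.0094  0.059   0.0588]
0.063 60 [-0.0201  0.0596  0.0501] [-0.0107  0.0667  0.0585]
0.071 22 [-0.0199  0.0674  0.0502] [-0.0186  0.0745  0.0554]
0.079 17 [-0.0197  0.0754  0.0501] [-0.0187  0.0824  0.0544]
0.087 54 [-0.0198  0.0832  0.0501] [-0.0105  0.0901  0.0583]
0.095 0
```

The lever matches the model: pivot at (-15, 31) mm, angle near 0, near face at x ≈ -20.5 mm, top at 57 mm. I'll lower beside it, then sweep it round.

Request:
play_rows(deltas=[[0,[0,2,0],0],[0,[0,4.5,0],0],[0,[0,7,0],0],[0,[0,9,0],0],[0,[0,10.5,0],0],[0,[0,11.4,0],0],[0,[0,11.4,0],0]])

```text
t: 8.52
tcp_pos: [0.4368, 0.0342, -0.0055]
tool_rot: [-1.564, 0.008, 0.191]
wrist_force: [0.0, 0.1, 0.3]
width: -0.0001
```

```bash
python3 -c "
from h import *
for p in ((-.032,.076),(-.016,.08),(.003,.077),(.02,.065),(.03,.047)): go(*p,.039)"
```

```text
local [-0.0555  0.0747] tip z 0.0375 yaw [-1.564  0.008  0.191] w -0.00011076677127468709 F [0.  0.1 0.3] t 8.5167
shift [ 2.34 -0.17  0.15] turn -0.3
local [-0.0555  0.0747] tip z 0.0375 yaw [-1.564  0.008  0.191] w -0.00011076677127468709 F [0.  0.1 0.3] t 8.5167
shift [ 3.94 -0.18  0.56] turn -0.3
local [-0.0555  0.0747] tip z 0.0375 yaw [-1.564  0.008  0.191] w -0.00011076677127468709 F [0.  0.1 0.3] t 8.5167
shift [ 5.84 -0.2   0.27] turn -0.3
local [-0.0555  0.0747] tip z 0.0375 yaw [-1.564  0.008  0.191] w -0.00011076677127468709 F [0.  0.1 0.3] t 8.5167
shift [ 7.55 -0.22 -0.92] turn -0.3
local [-0.0555  0.0747] tip z 0.0375 yaw [-1.564  0.008  0.191] w -0.00011076677127468709 F [0.  0.1 0.3] t 8.5167
shift [ 8.56 -0.24 -2.72] turn -0.3
```

Request:
play_rows(deltas=[[0,[1.2,-0.1,0.1],0],[0,[2.3,-0.2,0.2],0],[0,[3.1,-0.2,0.4],0],[0,[3.9,-0.2,0.5],0],[0,[4.9,-0.2,0.4],0],[0,[5.8,-0.2,0.2],0],[0,[6.7,-0.2,-0.3],0],[0,[7.5,-0.2,-0.9],0],[0,[8.1,-0.2,-1.6],0],[0,[8.4,-0.2,-2.2],0],[0,[8.6,-0.2,-2.7],0],[0,[8.6,-0.2,-2.7],0]])

```text
t: 9.52
tcp_pos: [0.5239, 0.0289, -0.0043]
tool_rot: [-1.554, 0.012, 0.189]
wrist_force: [-12.2, 23.4, 11.9]
width: -0.0002
```

Request:
play_rows(deltas=[[0,[0,0,-0.2],0],[0,[0,0,-0.4],0],[0,[0,0,-0.4],0]])

```text
t: 9.77
tcp_pos: [0.5236, 0.0294, -0.004]
tool_rot: [-1.546, 0.013, 0.189]
wrist_force: [-6.1, 21.6, 5.6]
width: -0.0002
```

```bash
python3 -c "
from h import *
go(.03,.04,.039)
p,ds=snap('side','side6'); snap('wrist','wr6')
cv2.imwrite('pics/m6.png',np.hstack([cv2.resize(cv2.imread('pics/wr6.png'),(400,300)),cv2.resize(p[110:290,190:400],(350,300))]))"
```

```text
local [0.0287 0.053 ] tip z 0.039 yaw [-1.546  0.013  0.189] w -0.00017179516239603038 F [-6.1 21.6  5.6] t 9.7667
shift [ 0.14 -0.03 -1.3 ] turn -0.5
```

View pics/m6.png

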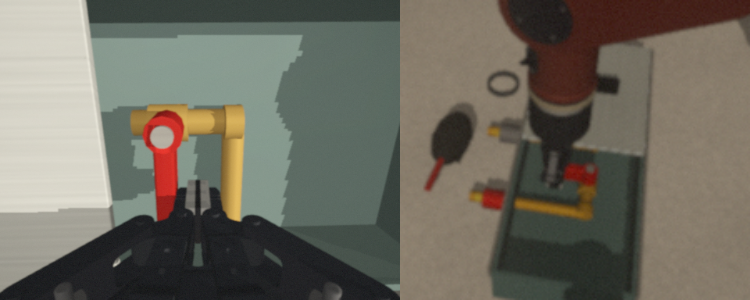

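The wrist view shows the lever (163,135)→(163,215) now pointing across the body, and the fingers meet a 22 N reaction at the stop. I'll back off, lift clear, and verify.

Request:
play_rows(deltas=[[0,[0,0,0.3],0],[0,[0,-0.5,0.5],0],[0,[0,-2.5,0.5],0],[0,[0,-5,0.5],0],[0,[0,-8,0.5],0],[0,[0,-11,0.5],0],[0,[-3,-13,0.5],0],[0,[-6,-14,0.5],0],[0,[-9,-15,0.5],0],[0,[-11,-15,0.5],0],[0,[-11,-15,0.5],0]])

```text
t: 10.78
tcp_pos: [0.4159, 0.0092, 0.1491]
tool_rot: [-1.549, 0.011, 0.188]
wrist_force: [1.0, -0.1, -0.8]
width: -0.0001
```

```bash
python3 -c "
from h import *
go(-.055,.08,.12)
p,ds=snap('side','side7'); d=snap('wrist','wr7')[1]; t,dt=snap('top','top7'); s=get_state();im=cv2.imread('pics/wr7.png').astype(int)
cv2.imwrite('pics/m7.png',np.hstack([cv2.resize(cv2.imread('pics/wr7.png'),(400,300)),cv2.resize(p[110:320,190:400],(350,300))]))
c=viewer.camera_params('wrist');K=np.array(c['camera_matrix']);M=np.array(c['tool_from_camera']);T=Ro.from_euler('xyz',s['tool_rot']).as_matrix()
B=Ro.from_euler('z',yaw).as_matrix()[:2,:2]
v,u=np.where((im[...,2]>110)&(im[...,1]<50)&(im[...,0]<60)&(d>0))
P=((np.linalg.inv(K)@np.c_[u,v,u*0+1].T)*d[v,u]).T@M[:3,:3].T+M[:3,3]; W=P@T.T+s['tcp_pos']
L=np.c_[(W[:,:2]-c0)@B,W[:,2]];k=(L[:,2]>.053)&(L[:,2]<.062)
for x in np.arange(-.02,.06,.01):
  q=L[k&(abs(L[:,0]-x)<.005)]; print(x.round(3),len(q),q.min(0).round(4) if len(q) else '',q.max(0).round(4) if len(q) else '')
"
```

```text
local [-0.0808  0.0542] tip z 0.1921 yaw [-1.549  0.011  0.188] w -5.2161374355821445e-05 F [ 1.  -0.1 -0.8] t 10.7833
shift [2.64 7.23 2.45] turn -0.5
-0.02 85 [-0.025   0.0243  0.0532] [-0.0156  0.0406  0.0581]
-0.01 11 [-0.0144  0.0242  0.0557] [-0.009   0.0262  0.0573]
0.0 0  
0.01 0  
0.02 0  
0.03 0  
0.04 0  
0.05 0
```

View pics/m7.png

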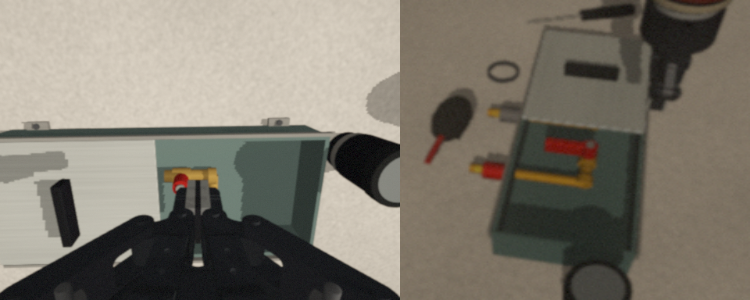

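The side view shows the lever lying across the body at (545–597,147), parallel to its pipe. The cover is aside, the loose things have not moved and the arm is clear. I'll get numbers from the side and top depth.

```bash
python3 -c "
from h import *
B=Ro.from_euler('z',yaw).as_matrix()[:2,:2]
def cloud(n,f):
  d=np.load(f'pics/{f}.npy');im=cv2.imread(f'pics/{f}.png').astype(int);c=viewer.camera_params(n);K=np.array(c['camera_matrix']);R=np.array(c['R']);t=np.array(c['t'])
  v,u=np.mgrid[:384,:512];q=(np.linalg.inv(K)@np.c_[u.ravel(),v.ravel(),u.ravel()*0+1].T)*d.ravel();W=(R.T@(q-t[:,None])).T
  return np.c_[(W[:,:2]-c0)@B,W[:,2]],im.reshape(-1,3)
for n,f in(('side','side7'),('top','top7')):
  L,c=cloud(n,f);r=(c[:,2]>90)&(c[:,1]<60)&(c[:,0]<60)&(abs(L[:,0])<.075)&(L[:,1]>0)&(L[:,1]<.12)
  q=L[r&(L[:,2]>.048)&(L[:,2]<.064)];print(n,len(q))
  if len(q)>5:
    print(q.min(0).round(3),q.max(0).round(3))
    b=q[q[:,0]>.0]; 
    if len(b)>5: print('slope',np.polyfit(b[:,0],b[:,1],1), 'end y',np.median(b[b[:,0]>.03,1]))
  k=(L[:,2]>.088)&(L[:,2]<.1)&(abs(L[:,0])<.045)&(L[:,1]<-.05)&(L[:,1]>-.16)&(c.max(1)<60);print('bar',np.median(L[k],0),k.sum())
a=cv2.imread('pics/top0.png').astype(int);b=cv2.imread('pics/top7.png').astype(int);D=abs(a-b).max(2)
for n,(x,y) in dict(lens=(177,257),blower=(262,152),ring=(320,158),drv=(400,195)).items(): print(n,np.median(D[y-18:y+18,x-18:x+18]),(D[y-18:y+18,x-18:x+18]>60).mean().round(3))
"
```

```text
side 151
[-0.024  0.031  0.048] [0.045 0.044 0.062]
slope [0.0101624 0.0361528] end y 0.037384518534397476
bar [-0.00160782 -0.0982627   0.09629482] 184
top 91
[-0.024  0.022  0.051] [0.046 0.039 0.062]
slope [-0.00665252  0.03112555] end y 0.03089059014761188
bar [ 0.00131958 -0.10346323  0.09590586] 110
lens 2.0 0.0
blower 2.0 0.0
ring 2.0 0.0
drv 3.0 0.12
```

```bash
python3 -c "
from h import *
print(get_state()['wrist_force'],close_job())"
```

```text
the job is handed in; nothing more can be done
[-0.00956954  0.19128241 -0.45145433] None
```

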